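# Hang the keyhole gauge back on its shoulder screw

### The job

Take the flat steel gauge out of the grooved block and hang it on the headed screw of the grey upright, on the face turned away from the robot: pass the round part of its keyhole over the screw head, then slide it gently down until the top of the narrow slot bears on the screw, and only then let go. The screw's exact height is not known, so feel for it and never force the gauge; do not push the other parts on the bench about.

Things in the scene. Friction and masses are not known exactly. Their poses are not given: they have to be found in the camera images.
- gauge: Flat bare-steel plate, about 0.45 kg, upright in the block's groove. Origin: centre of its straight bottom edge; z up the plate, y along its width, x through its 6 mm thickness (faces alike). 152 mm tall: 104 mm wide up to 82 mm, 34 mm wide above; the top 20 mm is a grip bar 10 mm thick. Keyhole on its centre line. Keep it under 30 N against the screw or upright, knocks included.
- gauge_grip (a point): Centre of the gauge's grip bar, 142 mm above its bottom edge, mid-thickness: pinch it here from above, across the 10 mm thickness.
- gauge_hole (a point): Centre of the keyhole's eight-sided entry hole, 18 mm across flats, 45 mm above the gauge's bottom edge, mid-thickness. It opens upwards into a slot 9 mm wide whose closed top end is 82 mm above the bottom edge.
- gauge_seat (a point): Where the screw's axis lies in the slot when the gauge is fully home: 79 mm above the gauge's bottom edge (34 mm above the entry hole centre), mid-thickness.
- board: Fixed grey upright on a foot. Origin at bench level on the upright's front face, mid-width; x points into the upright (the screw side faces -x, away from the robot within 0.4 rad), y along its width, z up. Upright 130 mm wide, 12 mm thick, top edge 151 mm above the bench; foot 12 mm high, 35 mm in front of the face to 95 mm behind it.
- slot_low (a point): Lowest place of the screw's axis, on the front face, mid-width, 111 mm above the bench. A steel screw stands straight out of the face along -x: neck 6 mm in diameter, 10 mm long, then a round head 15 mm in diameter, 4 mm thick. Sideways it is exact; its axis is clamped firm 0 to 28 mm above this point, anywhere: that is not measured, so find it by touch.
- stand: Fixed dark steel block, 70 mm (x) by 130 mm (y) by 40 mm high, origin centre of its underside. A groove 9 mm wide along y, through its middle, open at both ends, its floor 12 mm above the bench: the gauge stands in it 28 mm deep.
- holder: Loose steel tool holder with a tapered top, 48 mm in diameter, 85 mm tall, standing beside the upright; origin centre of its underside. Leave alone.
- jaw: Loose stepped chuck jaw, 50 by 36 by 38 mm, beside the grooved block; origin centre of its underside. Leave alone.
- collar: Loose steel collar, 48 mm in diameter, 26 mm tall, lying flat farther back on the bench; origin centre of its underside. Leave alone.
Not all that is in view belongs to the job. There is more than one size of the gauge; the one meant has the size given above. Of the things that look like the board, take the one that is farthest from the robot's base at the start.

How it is judged:
On the way, in this order (a step that is already met when the one before it is completed fails the run):
1. the gauge is lifted clear of the grooved block in the gripper (distance of gauge from where it was at the start of the episode above 0.035 m and height (world z) of gauge above 0.045 m and contact force between the fingers and gauge above 1 N), for 0.2 s.
2. the entry hole is over the screw head: the plate lies between head and upright, not yet lowered, still held (x of gauge_seat in the frame of board between -0.01 and 0.001 m and y of gauge_seat in the frame of board between -0.004 and 0.004 m and z of gauge_seat in the frame of board between 0.142 and 0.178 m and contact force between the fingers and gauge above 1 N), for 0.05 s.
3. slid down until it bears on the screw, still held (x of gauge_seat in the frame of board between -0.01 and 0.001 m and y of gauge_seat in the frame of board between -0.004 and 0.004 m and z of gauge_seat in the frame of board between 0.1085 and 0.141 m and contact force between gauge and board above 2 N and contact force between the fingers and gauge above 1 N), for 0.1 s.
At the end, for the whole second after the job is handed in: The gauge hangs released and at rest on the screw, between head and upright: within 4 mm of the upright's mid-line, its seat point 108.5 to 141 mm above the bench, within 0.2 rad of upright, borne by screw and upright; the other parts within 30 mm of where they stood (x of gauge_seat in the frame of board between -0.01 and 0.001 m and y of gauge_seat in the frame of board between -0.004 and 0.004 m and z of gauge_seat in the frame of board between 0.1085 and 0.141 m and angle between gauge's own z axis and vertical below 0.2 rad and linear speed of gauge below 0.02 m/s and angular speed of gauge below 0.2 rad/s and contact force between gauge and board above 1 N and distance of each of holder, jaw, collar from where it was at the start of the episode below 0.03 m); the robot touches nothing.
It fails at once if the gauge is pressed or knocked against the screw or upright with more than 30 N (contact force between gauge and board above 30 N).
It fails at once if a bystander (holder, jaw, collar) is pushed more than 30 mm (distance of any of holder, jaw, collar from where it was at the start of the episode above 0.03 m).
It also fails if it takes over 48 s, if anything falls off the work surface, if the arm or the gripper's body presses on something with over 40 N, if the wrist force passes 120 N, or if a joint passes its speed limit or range.

### The arm

A 6-joint arm with a two-finger parallel gripper is mounted at the origin on the work surface. World frame = base frame: x ahead of the robot, y to its left, z up, the work surface at z = 0. Lengths are in m, angles in rad, forces in N, time in s.
With the tool pointing down it reaches from about 0.375 to 0.75 m from the base axis. Payload 9 kg.
Tool frame: the origin (TCP) lies at the very end of the fingers, on their centre line; the grasp point (between the pads) lies 19 mm behind it; z points along the fingers, y is the line along which they close (so a half turn about z gives the same grasp; the last joint's range is limited). The gripper opens to 85 mm and grips with 20 to 120 N. Pads are 22 mm wide; open, the fingers measure 114 mm over their backs; the gripper's body (76 mm by 85 mm) begins 54 mm behind the grasp point. The pads swing forward as they close: fully open they stand 13 mm farther back than shut.
Start: joints at [-0.218, 0.104, 0.097, 1.564, 0, 1.353], TCP at [0.6, 0, 0.231] pointing down, gripper open.
Joint ranges: [-2.99, 2.99], [-0.84, 1.86], [-1.1, 1.16], [-1.84, 2.11], [-1.51, 1.56], [-3.14, 3.14]. Speed limits (rad/s): [2.22, 2.22, 2.57, 3.14, 3.14, 3.14].

### API

Orientations are given as a rotation vector (axis times angle).
In Python, from workcell import manip, imaging, job gives the robot as it stands.
- The arm moves only by the shell command python3 -m pendant 'ROWS' [FORCE]. ROWS is a JSON object of lists of equal length, an entry for each row: "delta_rot": the turn, a rotation vector about the world's x, y, z in rad, a list of three; "offset": the shift along the world's x, y, z in cm, a list of three; "fingers": the opening, from -1 (shut) to 1 (fully open), so that 0 is half open. A call has 1 to 12 rows; each row shifts and turns the commanded pose from where the row before left it; what a row does not reach is not made up. A row lasts 1/10 s, in which the tool goes at most 50 mm and 8.59 degrees, less where a joint would pass 70% of its speed; a pose out of reach is approached as far as the arm can. A call with a gripper value outside its range is refused whole. The fingers move at their own pace and stop on an object; FORCE is the grip in N (left out, the last holds). Time passes only in rows, so rows that do not move let the fingers close. It gives the time, the measured TCP pose, the force, the opening and the grip force at its end, in the units of the state.
- manip.observe(): the state, without advancing time (a new reading comes with each control period).
- imaging.get_image(name): name is "scene" or "side" or "wrist"; returns the picture (480x640x3 uint8, red, green, blue); there is no depth.
- imaging.camera_model(name): a dict with "camera_matrix" (3x3 intrinsics, pixels), "dist" ([k1, k2, p1, p2, k3] as OpenCV has them; the pictures are not rectified), "rvec" (rotation vector, rad) and "tvec" (3), from world to camera coordinates, as OpenCV has them; the wrist camera has in their place "tool_from_camera" (4x4, takes a point from camera to tool coordinates, whose origin is the TCP and whose axes are the flange's). Camera axes: x right, y down, z forward; pixel columns grow to the right and rows downward; lengths in m; the calibration is good to about 2 mm. A picture is of the moment at which its call begins: read the wrist's pose just before it. camera_model takes no time and is no camera call.
- job.close_job(): hands the job in; it is judged then, once.
Trained networks look in the newest picture that a camera, given by its name, has taken for a name from the list of things; names that differ only in an ending like _2 or _b are one class to them, and where a whole thing is asked for, a point or a joint stands for the part that bears it (a point fixed in the world has none). Each returns a list of dicts, best first, with "p" (0 to 1); they miss things now and then, are a little off and sometimes report something else, mostly with a low value. They report only what shows in the picture. A call takes as long as a camera call. They do not tell look-alikes from the thing itself.
- imaging.silhouettes(camera, label): "pixels" (480x640 bool, what is visible of it).
- imaging.tip_of(camera, label): "xyz" ([x, y, z] in m, in the coordinates of the camera as it stood for that picture, good to about 4 mm: a listed point, or the origin of a listed thing).
The state is a dict: "time_s": time; "joint_positions": joint angles; "qvel": joint speeds; "joint_torque": joint torques, N m; "tool_pos": TCP position; "eef_rot": TCP orientation; "ft_force": force on the tool from outside, world axes, zero at the start; "moment": the same for the moment, N m; "opening": finger opening in m; "gripper_force": force on a finger pad.
Only numpy, scipy, OpenCV 4.12 (cv2) and the standard library are available. Lean on these libraries where they do the work, as an engineer would, in place of code of your own. Each camera call takes 0.05 s, during which the arm holds its last target. There are 200 camera calls.

## Working session

There is one attempt and no reset: what is moved stays moved. The work goes in short steps, Python scripts to look and compute and a shell command to move; the robot and the scene stay as the last step left them, time stands still between calls to the robot, and variables do not carry over. Pictures are saved under pics/ and viewed, at most 13 in all, crops included, and the job is handed in when it is done.

```bash
mkdir -p pics; cat > h.py <<'E'
import numpy as np, cv2
from workcell import manip, imaging, job
from scipy.spatial.transform import Rotation as R
def cam2world(cam, p, st=None):
    m=imaging.camera_model(cam)
    if cam=='wrist':
        st=st or manip.observe()
        T=np.array(m['tool_from_camera']); q=T[:3,:3]@p+T[:3,3]
        return R.from_rotvec(st['eef_rot']).as_matrix()@q+np.array(st['tool_pos'])
    Rm=R.from_rotvec(np.ravel(m['rvec'])).as_matrix()
    return Rm.T@(np.array(p)-np.ravel(m['tvec']))
def tips(cam, labels, n=4):
    for l in labels:
        for d in imaging.tip_of(cam,l)[:n]:
            print(cam,l,round(d['p'],2),np.round(cam2world(cam,np.array(d['xyz'])),4))
def save(cam,name):
    im=imaging.get_image(cam); cv2.imwrite(f'pics/{name}.png',im[:,:,::-1]); return im
E
python3 - <<'E'
from h import *
print(manip.observe())
for c in ('scene','side','wrist'):
    save(c,c+'0')
    tips(c,['gauge','gauge_grip','gauge_hole','board','stand','holder','jaw','collar','slot_low'])
E
```

```text
{'time_s': 0.0, 'joint_positions': array([-2.17685447e-01,  1.04720362e-01,  9.64667182e-02,  1.56389328e+00,
       -3.29070671e-05,  1.35309577e+00]), 'qvel': array([-2.53754770e-04,  7.70182740e-05,  1.56960531e-04, -4.06292751e-04,
       -1.89602578e-04,  4.84861246e-04]), 'joint_torque': array([ 7.03431251e-04, -5.56934094e+01,  5.03644359e+01,  1.70058967e-02,
       -2.22691165e-04, -8.28643181e-07]), 'tool_pos': array([5.99665735e-01, 8.19811942e-05, 2.30508587e-01]), 'eef_rot': array([-2.22063181e+00, -2.22066542e+00,  1.18389201e-03]), 'ft_force': array([ 0.46519145,  0.04927684, -0.14944456]), 'moment': array([-0.06262418,  0.04593203, -0.02062142]), 'gripper_force': 0.0, 'opening': 0.08556697047933984}
scene gauge 0.96 [ 0.3234 -0.1767 -0.0016]
scene gauge_grip 0.83 [ 0.4977 -0.2125  0.1566]
scene gauge_grip 0.69 [ 0.3206 -0.1762  0.1938]
scene gauge_grip 0.48 [ 0.4966 -0.2069  0.0901]
scene board 0.66 [0.5388 0.1457 0.0024]
scene stand 0.74 [ 0.496  -0.2133 -0.0021]
scene holder 0.65 [ 0.5351  0.2621 -0.001 ]
scene holder 0.53 [0.5403 0.143  0.0027]
scene jaw 0.53 [ 0.4
[... 538 characters left out ...]
 0.0014]
side board 0.72 [0.6772 0.0016 0.003 ]
side stand 0.69 [ 0.4958 -0.2093  0.0886]
side holder 0.82 [0.5296 0.2624 0.0054]
side jaw 0.86 [ 0.4704 -0.3256  0.0006]
side jaw 0.3 [ 0.4991 -0.2068  0.0938]
side collar 0.92 [ 0.6801  0.0029 -0.    ]
side slot_low 0.58 [0.3248 0.2114 0.1122]
side slot_low 0.56 [0.5397 0.1455 0.1097]
wrist gauge 0.95 [ 0.3237 -0.1761 -0.003 ]
wrist gauge 0.77 [ 0.4975 -0.2093  0.0114]
wrist gauge_hole 0.82 [ 0.4973 -0.2065  0.0578]
wrist gauge_hole 0.29 [ 0.4999 -0.2112  0.0136]
wrist board 0.86 [ 0.5348  0.1511 -0.003 ]
wrist stand 0.65 [ 4.993e-01 -2.109e-01  2.000e-04]
wrist holder 0.34 [ 0.4987 -0.2074  0.055 ]
wrist collar 0.59 [ 0.6788  0.0032 -0.0012]
```

View pics/scene0.png

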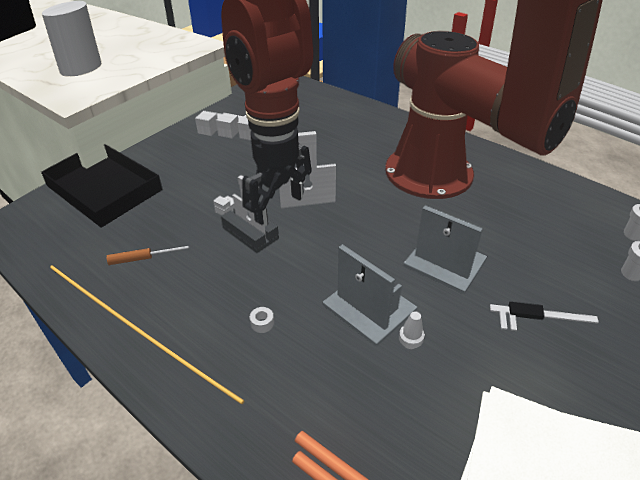

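View pics/side0.png

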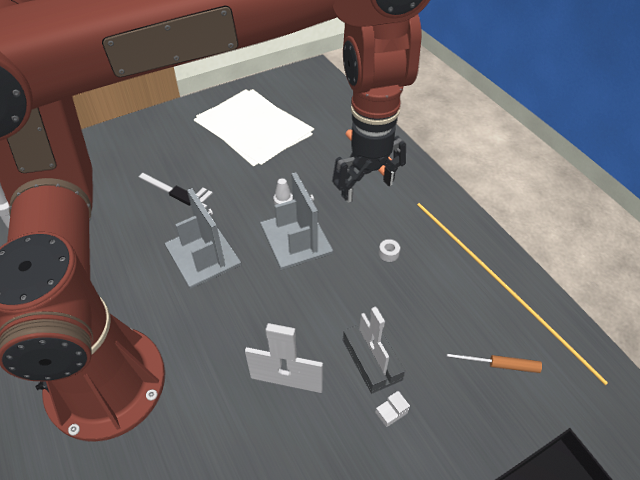

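View pics/wrist0.png

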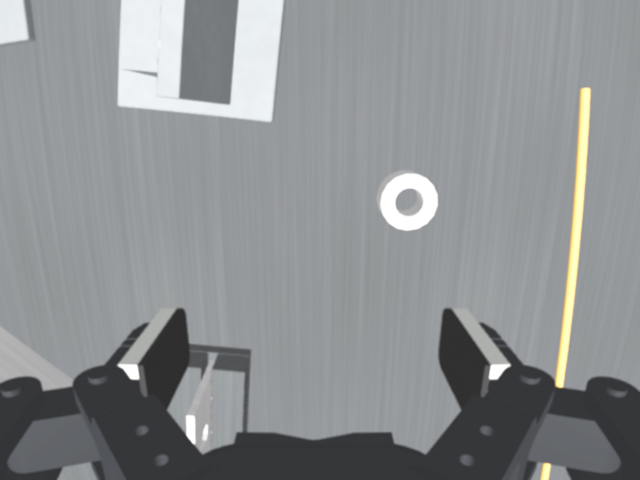

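```bash
python3 - <<'E'
from h import *
m=imaging.camera_model('wrist');print(np.round(np.array(m['tool_from_camera']),4),m['camera_matrix'],m['dist'])
E
python3 -m pendant '{"offset":[[-4,4,3],[0,0,2],[0,0,0],[0,0,0]],"delta_rot":[[0,0,0],[0,0,0],[0,0,0],[0,0,0]],"fingers":[1,1,1,1]}'
python3 - <<'E'
from h import *
save('wrist','wb'); print(manip.observe()['tool_pos']); tips('wrist',['board','slot_low','holder'])
E
```

```text
[[ 1.000e-03 -9.611e-01 -2.763e-01  7.020e-02]
 [ 1.000e+00  1.000e-03  1.000e-04 -1.000e-04]
 [ 2.000e-04 -2.763e-01  9.611e-01 -1.423e-01]
 [ 0.000e+00  0.000e+00  0.000e+00  1.000e+00]] [[430.25580659   0.         313.63899188]
 [  0.         430.25580659 239.00228568]
 [  0.           0.           1.        ]] [-0.09646193  0.          0.          0.          0.        ]
time_s: 1.9
tool_pos: [0.5692, 0.0312, 0.2749]
eef_rot: [2.221, 2.221, 0.001]
ft_force: [0.6, -0.3, -0.2]
opening: 0.0851
gripper_force: 0.0
[0.56891433 0.03104545 0.27411987]
wrist board 0.87 [ 0.5382  0.1463 -0.0028]
wrist board 0.8 [ 0.324   0.2103 -0.0013]
wrist slot_low 0.67 [0.5409 0.147  0.1098]
```

View pics/wb.png

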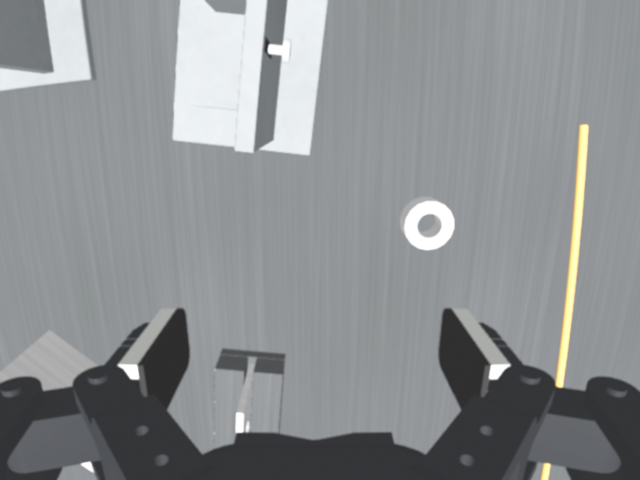

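```bash
cat >> h.py <<'E'
def ray(px, z, st=None, cam='wrist'):
    """pixel -> world point on plane z"""
    m=imaging.camera_model(cam); K=np.array(m['camera_matrix']); D=np.array(m['dist'])
    u=cv2.undistortPoints(np.array([[px]],float),K,D)[0,0]
    o=cam2world(cam,np.zeros(3),st); p=cam2world(cam,np.array([u[0],u[1],1.]),st)
    d=p-o; return o+d*(z-o[2])/d[2]
E
python3 - <<'E'
from h import *
for n,px,z in [('A foot back',(173,139),.012),('B foot front',(310,155),.012),('C',(327,5),.012),('topfront lo',(254,152),.151),('topfront hi',(268,3),.151),('topback lo',(236,150),.151),('topback hi',(246,3),.151),('head',(288,50),.125),('neck',(270,48),.125),('st',(219,349),.04),('st2',(286,352),.04)]:
    print(n,np.round(ray(px,z),4))
E
python3 -m pendant '{"offset":[[0,3,3],[-1,3,0],[0,3,0],[0,0,0],[0,0,0]],"delta_rot":[[0,0,0],[0,0,0],[0,0,0],[0,0,0],[0,0,0]],"fingers":[1,1,1,1,1]}'
python3 - <<'E'
from h import *
save('wrist','wb2'); print(manip.observe()['tool_pos']); tips('wrist',['board','slot_low','holder'])
E
```

```text
A foot back [0.4372 0.0818 0.012 ]
B foot front [0.5647 0.0662 0.012 ]
C [0.5796 0.1964 0.012 ]
topfront lo [0.532  0.0801 0.151 ]
topfront hi [0.5423 0.1648 0.151 ]
topback lo [0.521  0.0814 0.151 ]
topback hi [0.5297 0.165  0.151 ]
head [0.5519 0.1426 0.125 ]
neck [0.5405 0.1439 0.125 ]
st [ 0.4742 -0.1207  0.04  ]
st2 [ 0.5408 -0.1234  0.04  ]
time_s: 2.6
tool_pos: [0.5587, 0.1215, 0.3041]
eef_rot: [-2.22, -2.222, 0.001]
ft_force: [-0.7, 0.5, 0.2]
opening: 0.0853
gripper_force: 0.0
[0.55878258 0.1208874  0.30404992]
wrist board 0.94 [ 0.3285  0.2089 -0.0011]
wrist board 0.67 [ 0.5352  0.1457 -0.001 ]
wrist slot_low 0.58 [0.5434 0.1482 0.1152]
wrist slot_low 0.58 [0.3245 0.2121 0.1121]
wrist holder 0.82 [0.5294 0.26   0.0031]
```

View pics/wb2.png

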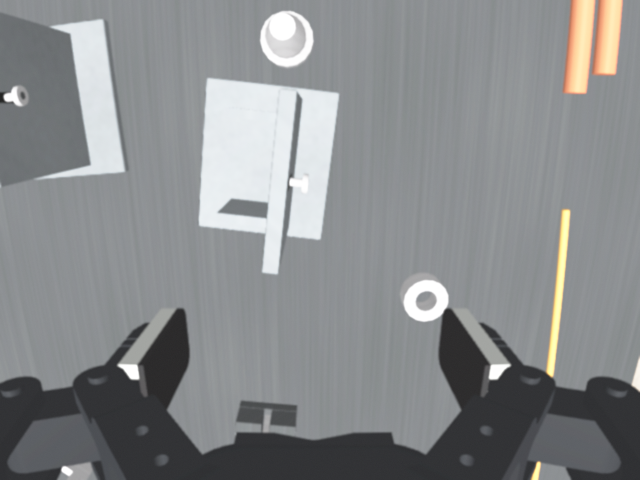

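```bash
cat > fit.py <<'E'
from h import *
from scipy.optimize import least_squares
import json
def proj(P,cam,st=None):
    m=imaging.camera_model(cam);K=np.array(m['camera_matrix']);D=np.array(m['dist'])
    if cam=='wrist':
        T=np.array(m['tool_from_camera']);Rt=R.from_rotvec(st['eef_rot']).as_matrix()
        Rc=(Rt@T[:3,:3]).T; t=-Rc@(Rt@T[:3,3]+np.array(st['tool_pos']))
        rv=R.from_matrix(Rc).as_rotvec()
    else: rv,t=np.ravel(m['rvec']).astype(float),np.ravel(m['tvec']).astype(float)
    return cv2.projectPoints(np.atleast_2d(np.array(P,float)),rv,t,K,D)[0][:,0]
def W(loc,p):  # board-frame points -> world; p=x,y,yaw of board +x
    c,s=np.cos(p[2]),np.sin(p[2]); loc=np.atleast_2d(loc)
    return np.c_[p[0]+c*loc[:,0]-s*loc[:,1],p[1]+s*loc[:,0]+c*loc[:,1],loc[:,2]]
E
python3 - <<'E'
from fit import *
st=manip.observe()
# board x points to -world x roughly
f=.065
loc=[[.095,-f,.012],[-.035,-f,.012],[-.035,f,.012],[.095,f,.012],[0,-f,.151],[0,f,.151],[.012,-f,.151],[.012,f,.151]]
px=np.array([(207,79),(338,94),(321,240),(199,227),(299,91),(277,273),(279,88),(262,272)],float)
fun=lambda p:np.ravel(proj(W(loc,p),'wrist',st)-px)
r=least_squares(fun,[.54,.146,3.2]);print(np.round(r.x,4),np.round(r.fun.reshape(-1,2),1))
# screw head front centre at (307,183)
for s in (0,7,14,21,28): print(s,np.round(proj(W([[-.012,0,.111+s/1e3],[0,0,.111+s/1e3]],r.x),'wrist',st),1).tolist(),
  np.round(proj(W([[-.014,0,.111+s/1e3],[0,0,.111+s/1e3]],r.x),'scene'),1).tolist())
print(np.round(proj(W([[0,-f,.151],[0,f,.151],[-.035,f,.012],[-.035,-f,.012]],r.x),'scene'),1).tolist())
im=save('scene','s1'); cv2.imwrite('pics/s1c.png',cv2.resize(im[225:350,300:440,::-1],None,fx=5,fy=4.8,interpolation=cv2.INTER_CUBIC))
E
```

```text
[0.5405 0.143  3.0231] [[ -1.3   8.3]
 [  0.6   8.7]
 [  1.2  -9.1]
 [ -0.5 -10.3]
 [ -1.5  -1.2]
 [  1.3   1.4]
 [  0.4  -0.4]
 [  0.    0.5]]
0 [[305.6, 180.5], [290.3, 178.7]] [[355.9, 283.2], [360.9, 279.3]]
7 [[305.4, 181.9], [289.8, 180.0]] [[356.1, 280.7], [361.1, 276.8]]
14 [[305.2, 183.2], [289.3, 181.4]] [[356.2, 278.1], [361.3, 274.2]]
21 [[305.0, 184.7], [288.8, 182.8]] [[356.4, 275.5], [361.5, 271.6]]
28 [[304.8, 186.2], [288.3, 184.2]] [[356.5, 272.9], [361.7, 269.0]]
[[389.2, 283.0], [336.6, 247.3], [323.7, 304.4], [371.0, 341.0]]
```

View pics/s1c.png

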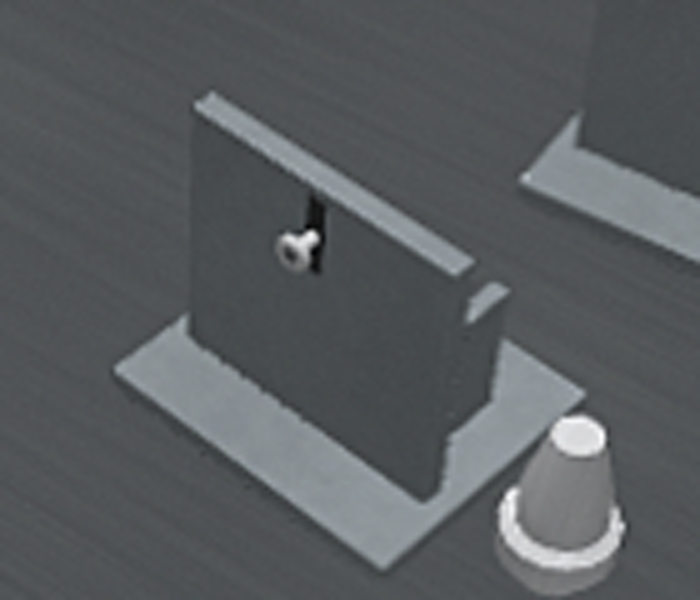

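```bash
cat > fb.py <<'E'
from fit import *
st=dict(tool_pos=[0.55878258,0.1208874,0.30404992],eef_rot=[-2.2206,-2.2214,.001])
f=.065
def loc(g): return [[.095,-g,.012],[-.035,-g,.012],[-.035,g,.012],[.095,g,.012],[0,-f,.151],[0,f,.151],[.012,-f,.151],[.012,f,.151]]
px=np.array([(207,79),(338,94),(321,240),(199,227),(299,91),(277,273),(279,88),(262,272)],float)
sx=np.array([(338.6,246.9),(392.4,282.5),(323,302),(376,343.5),(358.4,277.5)])
sl=lambda p:[[0,f,.151],[0,-f,.151],[-.035,p[3],.012],[-.035,-p[3],.012],[-.014,0,.111+p[4]]]
wf=lambda p:np.r_[np.ravel(proj(W(loc(p[3]),p),'wrist',st)-px),proj(W([[-.012,0,.111+p[4]]],p),'wrist',st)[0]-(305.5,183.5)]
sf=lambda p:np.ravel(proj(W(sl(p),p),'scene')-sx)
for n,fun in (('w',wf),('s',sf),('both',lambda p:np.r_[wf(p),sf(p)])):
    r=least_squares(fun,[.54,.146,3.05,.07,.014]);print(n,np.round(r.x,4),np.round(r.fun.reshape(-1,2),1).tolist())
E
python3 fb.py
python3 -m pendant '{"offset":[[0,-5,0],[0,-5,0],[0,-5,0],[0,-5,0],[-2,-4,0],[-2,-4,0],[-1,-4,0],[-1,-3,-2],[0,-3,0],[0,0,0],[0,0,0]],"delta_rot":[[0,0,0],[0,0,0],[0,0,0],[0,0,0],[0,0,0],[0,0,0],[0,0,0],[0,0,0],[0,0,0],[0,0,0],[0,0,0]],"fingers":[1,1,1,1,1,1,1,1,1,1,1]}'
python3 - <<'E'
from h import *
save('wrist','wg'); print(manip.observe()['tool_pos']); tips('wrist',['gauge','gauge_grip','gauge_hole','stand','jaw'],2)
E
```

```text
w [0.5402 0.1432 3.0252 0.0741 0.0125] [[-0.7, -0.9], [1.8, -0.5], [0.2, -0.4], [-0.9, -1.4], [-1.6, -0.7], [1.3, 2.0], [0.3, 0.2], [0.0, 1.2], [-0.3, -0.0]]
s [0.5373 0.146  3.0248 0.073  0.0149] [[0.2, 0.2], [-0.8, 0.2], [0.1, 0.1], [0.4, -0.4], [0.1, 0.0]]
both [0.54   0.1436 3.0263 0.074  0.0156] [[-1.0, -1.0], [1.5, -0.8], [0.1, -0.8], [-1.0, -1.7], [-2.0, -1.2], [1.1, 1.6], [-0.1, -0.3], [-0.2, 0.8], [-0.6, 0.1], [-1.7, 0.4], [-2.7, 0.4], [-2.0, 0.1], [-1.0, 0.1], [-1.8, 0.0]]
time_s: 3.95
tool_pos: [0.4984, -0.2595, 0.2846]
eef_rot: [-2.223, -2.219, -0.0]
ft_force: [-0.1, -0.4, -0.1]
opening: 0.0852
gripper_force: 0.0
[ 0.49866899 -0.25877113  0.28495915]
wrist gauge 0.96 [ 0.4993 -0.2087  0.0137]
wrist gauge 0.76 [ 0.3231 -0.174  -0.004 ]
wrist gauge_grip 0.72 [ 0.5002 -0.2048  0.1548]
wrist gauge_hole 0.56 [ 0.3217 -0.1723  0.0596]
wrist stand 0.88 [ 0.4968 -0.2118  0.001 ]
wrist jaw 0.94 [ 0.4701 -0.3223 -0.0027]
```

View pics/wg.png

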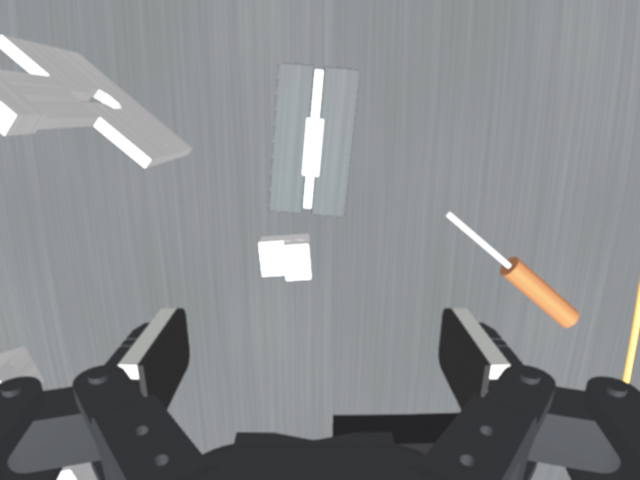

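```bash
python3 - <<'E'
from h import *
q=lambda a,b,z:(np.array([ray(a,z),ray(b,z)]))
for n,a,b,z in [('sh',(319,70),(307.5,208),.094),('grip',(315.5,118),(310.5,177),.164),('stL',(280,64),(270,210),.04),('stR',(358,70),(344,215),.04)]:
    p=q(a,b,z);d=p[0]-p[1];print(n,np.round(p,4).tolist(),'mid',np.round(p.mean(0),4),'len',round(np.linalg.norm(d),4),'yaw',round(np.arctan2(-d[0],d[1]),4))
E
```

```text
sh [[0.5028, -0.1546, 0.094], [0.4942, -0.2583, 0.094]] mid [ 0.4985 -0.2064  0.094 ] len 0.1041 yaw -0.0825
grip [[0.5, -0.1889, 0.164], [0.497, -0.2241, 0.164]] mid [ 0.4985 -0.2065  0.164 ] len 0.0353 yaw -0.0837
stL [[0.4702, -0.1443, 0.04], [0.4589, -0.2716, 0.04]] mid [ 0.4645 -0.2079  0.04  ] len 0.1279 yaw -0.088
stR [[0.5367, -0.149, 0.04], [0.5271, -0.2762, 0.04]] mid [ 0.5319 -0.2126  0.04  ] len 0.1276 yaw -0.0754
```

```bash
python3 -m pendant '{"offset":[[0,3,0],[0,2.2,-3],[0,0,-4],[0,0,-3],[0,0,-2],[0,0,0],[0,0,0]],"delta_rot":[[0,0,-0.083],[0,0,0],[0,0,0],[0,0,0],[0,0,0],[0,0,0],[0,0,0]],"fingers":[1,1,1,1,1,1,1]}'
python3 - <<'E'
from h import *
s=manip.observe();print(s['tool_pos'],s['eef_rot'],s['joint_positions'])
E
```

```text
time_s: 4.95
tool_pos: [0.4989, -0.2065, 0.1655]
eef_rot: [2.311, 2.128, 0.0]
ft_force: [-0.6, 0.8, 0.4]
opening: 0.0857
gripper_force: 0.0
[ 0.49893384 -0.20648305  0.16551492] [2.31087610e+00 2.12773065e+00 2.02356160e-04] [-6.34800193e-01 -8.25311861e-02 -2.09796401e-01  1.44315995e+00
  5.91572341e-05  1.01847321e+00]
```

```bash
python3 -m pendant '{"offset":[[0,0,-1.5],[0,0,-1.2],[0,0,0],[0,0,0],[0,0,0],[0,0,0],[0,0,0],[0,0,0],[0,0,0],[0,0,0],[0,0,0]],"delta_rot":[[0,0,0],[0,0,0],[0,0,0],[0,0,0],[0,0,0],[0,0,0],[0,0,0],[0,0,0],[0,0,0],[0,0,0],[0,0,0]],"fingers":[1,1,1,-1,-1,-1,-1,-1,-1,-1,-1]}' 60
python3 - <<'E'
from h import *
s=manip.observe();print(s['tool_pos'],s['ft_force'],s['gripper_force'],s['opening'])
E
```

```text
time_s: 6.05
tool_pos: [0.499, -0.2069, 0.1381]
eef_rot: [2.311, 2.127, 0.0]
ft_force: [-0.4, -0.1, 3.3]
opening: 0.0088
gripper_force: 59.5
[ 0.49901107 -0.20694227  0.13813665] [-0.4030906  -0.11897395  3.26349518] 59.48000192642212 0.00883271684858888
```

```bash
python3 -m pendant '{"offset":[[0,0,0.5],[0,0,1.5],[0,0,2],[0,0,3],[0,0,3],[0,0,3],[0,0,3.2],[0,3,0],[0,4,0],[0,4,0],[0,4,0],[0,3,0]],"delta_rot":[[0,0,0],[0,0,0],[0,0,0],[0,0,0],[0,0,0],[0,0,0],[0,0,0],[0,0,0],[0,0,0],[0,0,0],[0,0,0],[0,0,-0.033]],"fingers":[-1,-1,-1,-1,-1,-1,-1,-1,-1,-1,-1,-1]}'
python3 -m pendant '{"offset":[[2,3,0],[2,4,0],[1.4,4,0],[0,3,0],[0,2,0],[0,0.8,0],[0,0,0],[0,0,0],[0,0,0],[0,0,0]],"delta_rot":[[0,0,0],[0,0,0],[0,0,0],[0,0,0],[0,0,0],[0,0,0],[0,0,0],[0,0,0],[0,0,0],[0,0,0]],"fingers":[-1,-1,-1,-1,-1,-1,-1,-1,-1,-1]}'
python3 - <<'E'
from h import *
s=manip.observe();print(s['tool_pos'],s['eef_rot'],s['ft_force'],s['moment'],s['gripper_force'])
a=save('scene','s2')[190:350,290:450];b=save('wrist','w2')
a=cv2.resize(a,(480,480),interpolation=cv2.INTER_CUBIC)
b=b[:,120:440]
cv2.imwrite('pics/c2.png',np.hstack([a,b])[:,:,::-1])
E
```

```text
time_s: 7.25
tool_pos: [0.4983, -0.0246, 0.3007]
eef_rot: [2.346, 2.09, 0.001]
ft_force: [0.7, -0.9, -3.1]
opening: 0.0089
gripper_force: 58.6
time_s: 8.25
tool_pos: [0.5529, 0.1403, 0.2999]
eef_rot: [2.348, 2.087, 0.0]
ft_force: [0.4, 0.4, -4.2]
opening: 0.0085
gripper_force: 58.9
[0.55288007 0.14027647 0.29985141] [2.34770986e+00 2.08723563e+00 3.33827075e-06] [ 0.37098225  0.4176176  -4.15132385] [-0.03920837  0.00419156 -0.00993242] 58.88861060142517
```

View pics/c2.png

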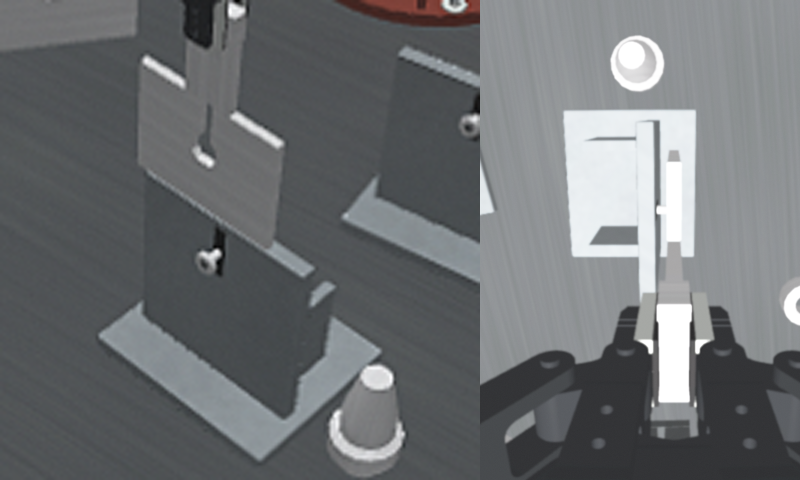

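```bash
cat > fg.py <<'E'
from fit import *
im=cv2.imread('pics/s2.png'); c=im[200:285,325:395]; 
cv2.imwrite('pics/c3.png',cv2.resize(c,None,fx=8,fy=7,interpolation=cv2.INTER_CUBIC))
E
python3 fg.py
```

```text
(no output)
```

View pics/c3.png

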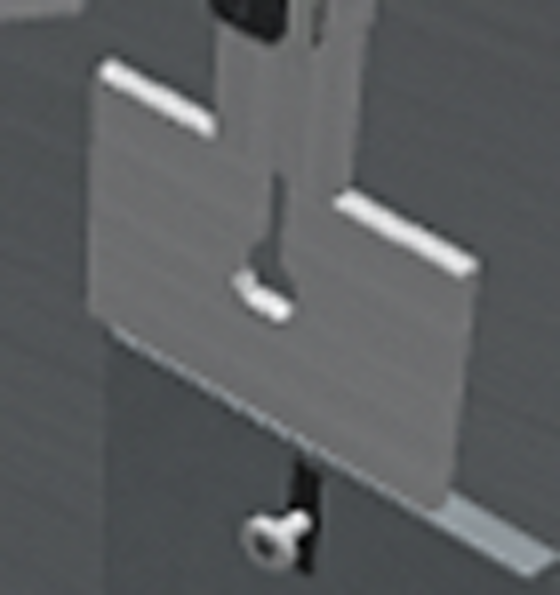

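```bash
python3 - <<'E'
from fit import *
s=manip.observe();tp=s['tool_pos']
px=np.array([(90,315),(440,508),(95,78),(472,275)])/[8,7]+[325,200]
loc=lambda p:[[.003,-.052,0],[.003,.052,0],[.003,-.052,.082],[.003,.052,.082]]
f=lambda p:np.ravel(proj(W(loc(p),p)+[0,0,p[3]],'scene')-px)
r=least_squares(f,[.5525,.141,-.117,.174]);g=r.x
print(np.round(g,4),np.round(r.fun,1),'minus tcp',np.round(g[:2]-tp[:2],4),g[3]-tp[2])
b=np.array([.5373,.146]); a=-.1165
n=np.array([np.cos(a),np.sin(a)]);t=np.array([-n[1],n[0]])
print('scene: out',(g[:2]-b)@n,'lat',(g[:2]-b)@t)
b=np.array([.5402,.1432]);gg=tp[:2]+[-.0005,.0004]
print('wrist: out',(gg-b)@n,'lat',(gg-b)@t)
E
```

```text
[ 0.5439  0.1371 -0.0847  0.1671] [ 0.1  0.3  0.   0.4  0.2  0.1 -0.3 -0.7] minus tcp [-0.0089 -0.0034] -0.13271871467636237
scene: out 0.007623727324788315 lat -0.008048114426995491
wrist: out 0.012322219237411933 lat -0.000813324774149947
```

```bash
python3 - <<'E'
from fit import *
s=manip.observe();tp=s['tool_pos']
px=np.array([(90,315),(440,508),(95,78),(472,275)])/[8,7]+[325,200]
L=[[.003,-.052,0],[.003,.052,0],[.003,-.052,.082],[.003,.052,.082]]
pg=lambda o,l,z=0:proj(W(L,[*(np.array([.5402,.1432])+o*np.array([.9933,-.116])+l*np.array([.116,.9933])),-.117])+[0,0,tp[2]-.126+z],'scene')
print('gauge res',np.round(px-pg(.0123,-.0008),1).tolist())
print('jac out',(pg(.0133,-.0008)-pg(.0123,-.0008))[0],'lat',(pg(.0123,.0002)-pg(.0123,-.0008))[0],'z',(pg(.0123,-.0008,.001)-pg(.0123,-.0008))[0])
sx=np.array([(338.6,246.9),(392.4,282.5),(323,302),(376,343.5)])
B=[[0,.065,.151],[0,-.065,.151],[-.035,.074,.012],[-.035,-.074,.012]]
print('board res',np.round(sx-proj(W(B,[.5402,.1432,3.0252]),'scene'),1).tolist())
h=np.array([268,545])/[8,7]+[325,200]
for z in (.011,.013,.015,.017):print(z,h-proj(W([[-.014,0,.111+z]],[.5402,.1432,3.0252]),'scene')[0])
E
```

```text
gauge res [[0.3, -0.5], [1.2, -1.9], [0.3, 0.1], [1.5, -0.4]]
jac out [-0.37780637  0.26268241] lat [0.38943924 0.26264057] z [ 0.00754638 -0.39539685]
board res [[1.9, -0.4], [3.0, -0.4], [2.2, -0.1], [1.2, -0.1]]
0.011 [ 2.18024338 -1.31332858]
0.013 [ 2.13416456 -0.58015804]
0.015 [2.08797287 0.15523455]
0.017 [2.04166798 0.89285791]
```

```bash
cat > chk.py <<'E'
# exit 1 if contact felt: argv = axis-direction(x y z), threshold N, vs. free-hanging baseline (0,0,-4.2)
import sys
from h import *
s=manip.observe(); d=np.array(s['ft_force'])-[0.2,0,-4.2]
v=d@np.array([float(a) for a in sys.argv[1:4]]); print(round(s['time_s'],2),np.round(s['tool_pos'],4),'dF',np.round(d,1))
sys.exit(int(v>float(sys.argv[4])))
E
python3 -m pendant '{"offset":[[0,0.15,-0.5],[0,0,-1],[0,0,-0.8],[0,0,0],[0,0,0],[0,0,0]],"delta_rot":[[0,0,0],[0,0,0],[0,0,0],[0,0,0],[0,0,0],[0,0,0]],"fingers":[-1,-1,-1,-1,-1,-1]}' 40 >/dev/null
G="python3 chk.py 0 0 1 2.5"
$G && python3 -m pendant '{"offset":[[0,0,-0.1],[0,0,-0.1],[0,0,0]],"delta_rot":[[0,0,0],[0,0,0],[0,0,0]],"fingers":[-1,-1,-1]}' >/dev/null &&
$G && python3 -m pendant '{"offset":[[0,0,-0.1],[0,0,-0.1],[0,0,0]],"delta_rot":[[0,0,0],[0,0,0],[0,0,0]],"fingers":[-1,-1,-1]}' >/dev/null &&
$G && python3 -m pendant '{"offset":[[0,0,-0.1],[0,0,-0.1],[0,0,0]],"delta_rot":[[0,0,0],[0,0,0],[0,0,0]],"fingers":[-1,-1,-1]}' >/dev/null &&
$G && python3 -m pendant '{"offset":[[0,0,-0.1],[0,0,-0.1],[0,0,0]],"delta_rot":[[0,0,0],[0,0,0],[0,0,0]],"fingers":[-1,-1,-1]}' >/dev/null &&
$G && python3 -m pendant '{"offset":[[0,0,-0.1],[0,0,-0.1],[0,0,0]],"delta_rot":[[0,0,0],[0,0,0],[0,0,0]],"fingers":[-1,-1,-1]}' >/dev/null &&
$G && python3 -m pendant '{"offset":[[0,0,-0.1],[0,0,-0.1],[0,0,0]],"delta_rot":[[0,0,0],[0,0,0],[0,0,0]],"fingers":[-1,-1,-1]}' >/dev/null &&
$G && python3 -m pendant '{"offset":[[0,0,-0.1],[0,0,-0.1],[0,0,0]],"delta_rot":[[0,0,0],[0,0,0],[0,0,0]],"fingers":[-1,-1,-1]}' >/dev/null &&
$G
```

```text
8.95 [0.5529 0.1428 0.277 ] dF [-0.3  0.2  0.5]
9.25 [0.5528 0.1427 0.2747] dF [-0.8  0.5 -0. ]
9.55 [0.5527 0.1427 0.2726] dF [-0.3 -0.9 -0.1]
9.85 [0.5527 0.1427 0.2705] dF [-0.9  0.2  0.6]
10.15 [0.5527 0.1427 0.2686] dF [-0.   0.5 -0.1]
10.45 [0.5527 0.1428 0.2666] dF [0.8 0.2 1.6]
10.75 [0.5527 0.1427 0.2645] dF [-0.9  0.1  0.3]
11.05 [0.5527 0.1427 0.2625] dF [0.  0.9 1.2]
```

```bash
G="python3 chk.py 0 0 1 2.5"
python3 -m pendant '{"offset":[[0,0,-0.1],[0,0,0]],"delta_rot":[[0,0,0],[0,0,0]],"fingers":[-1,-1]}' >/dev/null &&
$G && python3 -m pendant '{"offset":[[0,0,-0.1],[0,0,0]],"delta_rot":[[0,0,0],[0,0,0]],"fingers":[-1,-1]}' >/dev/null &&
$G && python3 -m pendant '{"offset":[[0,0,-0.1],[0,0,0]],"delta_rot":[[0,0,0],[0,0,0]],"fingers":[-1,-1]}' >/dev/null &&
$G && python3 -m pendant '{"offset":[[0,0,-0.1],[0,0,0]],"delta_rot":[[0,0,0],[0,0,0]],"fingers":[-1,-1]}' >/dev/null &&
$G && python3 -m pendant '{"offset":[[0,0,-0.1],[0,0,0]],"delta_rot":[[0,0,0],[0,0,0]],"fingers":[-1,-1]}' >/dev/null &&
$G && python3 -m pendant '{"offset":[[0,0,-0.1],[0,0,0]],"delta_rot":[[0,0,0],[0,0,0]],"fingers":[-1,-1]}' >/dev/null &&
$G && python3 -m pendant '{"offset":[[0,0,-0.1],[0,0,0]],"delta_rot":[[0,0,0],[0,0,0]],"fingers":[-1,-1]}' >/dev/null &&
$G && python3 -m pendant '{"offset":[[0,0,-0.1],[0,0,0]],"delta_rot":[[0,0,0],[0,0,0]],"fingers":[-1,-1]}' >/dev/null &&
$G
```

```text
11.25 [0.5528 0.1427 0.2616] dF [-0.4 -1.   1.2]
11.45 [0.5528 0.1427 0.2606] dF [ 0.4 -0.6  0.5]
11.65 [0.5527 0.1428 0.2596] dF [ 0.6 -0.7  0.7]
11.85 [0.5527 0.1428 0.2586] dF [-0.7  0.5  0.8]
12.05 [0.5527 0.1428 0.2576] dF [-0.6  0.9  0.5]
12.25 [0.553  0.1427 0.2573] dF [ 0.2 -0.3  3.6]
```

```bash
python3 -m pendant '{"offset":[[0,0,0.3],[0,0,0.3],[0.8,-0.1,0],[0.5,-0.05,0],[0,0,-1.5],[0,0,-2],[0,0,-1.5],[0,0,-0.82],[0,0,0],[0,0,0],[0,0,0]],"delta_rot":[[0,0,0],[0,0,0],[0,0,0],[0,0,0],[0,0,0],[0,0,0],[0,0,0],[0,0,0],[0,0,0],[0,0,0],[0,0,0]],"fingers":[-1,-1,-1,-1,-1,-1,-1,-1,-1,-1,-1]}' >/dev/null; python3 chk.py 0 0 1 2.5
python3 - <<'E'
from h import *
im=save('scene','s4'); cv2.imwrite('pics/c4.png',cv2.resize(im[230:310,320:400,::-1],(800,600),interpolation=cv2.INTER_CUBIC)); save('wrist','w4')
E
```

```text
13.35 [0.5663 0.1412 0.2057] dF [-0.5 -0.2  1.1]
```

View pics/c4.png

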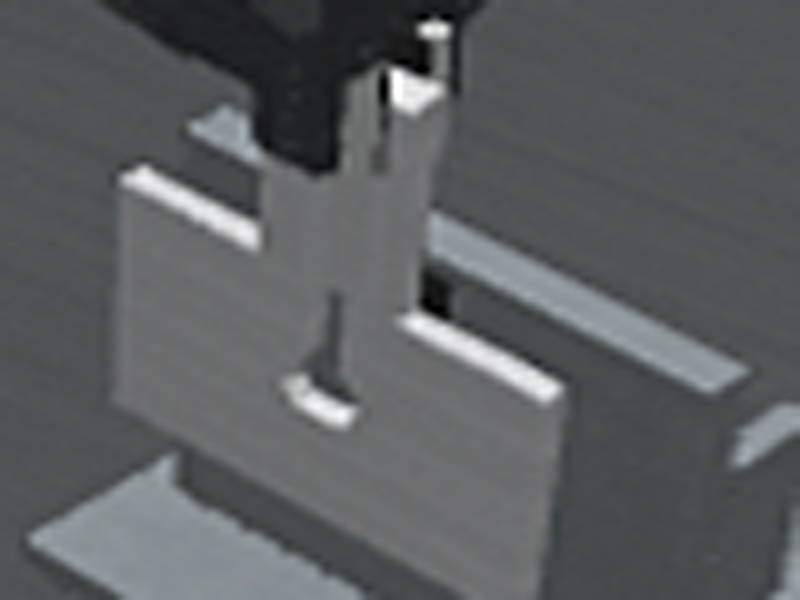

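```bash
G="python3 chk.py 0.993 -0.116 0 3"
python3 -m pendant '{"offset":[[-0.3,0.035,0],[-0.3,0.035,0],[0,0,0],[0,0,0]],"delta_rot":[[0,0,0],[0,0,0],[0,0,0],[0,0,0]],"fingers":[-1,-1,-1,-1]}' >/dev/null
$G && python3 -m pendant '{"offset":[[-0.1,0.012,0],[0,0,0]],"delta_rot":[[0,0,0],[0,0,0]],"fingers":[-1,-1]}' >/dev/null &&
$G && python3 -m pendant '{"offset":[[-0.1,0.012,0],[0,0,0]],"delta_rot":[[0,0,0],[0,0,0]],"fingers":[-1,-1]}' >/dev/null &&
$G && python3 -m pendant '{"offset":[[-0.1,0.012,0],[0,0,0]],"delta_rot":[[0,0,0],[0,0,0]],"fingers":[-1,-1]}' >/dev/null &&
$G && python3 -m pendant '{"offset":[[-0.1,0.012,0],[0,0,0]],"delta_rot":[[0,0,0],[0,0,0]],"fingers":[-1,-1]}' >/dev/null &&
$G && python3 -m pendant '{"offset":[[-0.1,0.012,0],[0,0,0]],"delta_rot":[[0,0,0],[0,0,0]],"fingers":[-1,-1]}' >/dev/null &&
$G && python3 -m pendant '{"offset":[[-0.1,0.012,0],[0,0,0]],"delta_rot":[[0,0,0],[0,0,0]],"fingers":[-1,-1]}' >/dev/null &&
$G && python3 -m pendant '{"offset":[[-0.1,0.012,0],[0,0,0]],"delta_rot":[[0,0,0],[0,0,0]],"fingers":[-1,-1]}' >/dev/null &&
$G && python3 -m pendant '{"offset":[[-0.1,0.012,0],[0,0,0]],"delta_rot":[[0,0,0],[0,0,0]],"fingers":[-1,-1]}' >/dev/null &&
$G && python3 -m pendant '{"offset":[[-0.1,0.012,0],[0,0,0]],"delta_rot":[[0,0,0],[0,0,0]],"fingers":[-1,-1]}' >/dev/null && $G
```

```text
13.85 [0.5597 0.142  0.2047] dF [-0.8  0.9  0.9]
14.05 [0.5587 0.1421 0.2046] dF [ 0.1 -0.5  0.7]
14.25 [0.5577 0.1422 0.2046] dF [ 0.  -0.9  0.7]
14.45 [0.5567 0.1423 0.2046] dF [-0.8  0.2 -0.3]
14.65 [0.5557 0.1424 0.2045] dF [-0.5 -1.1  1.6]
14.85 [0.5547 0.1426 0.2046] dF [-0.3 -0.3  1.4]
15.05 [0.5537 0.1427 0.2046] dF [ 0.  -0.   0.4]
15.25 [0.5527 0.1428 0.2046] dF [-0.8  0.  -0.4]
15.45 [0.5517 0.1429 0.2045] dF [0.7 0.1 0.2]
15.65 [0.5507 0.1431 0.2046] dF [-0.4  0.3  0.5]
```

```bash
G="python3 chk.py 0.993 -0.116 0 2.5"
$G && python3 -m pendant '{"offset":[[-0.1,0.012,0],[0,0,0]],"delta_rot":[[0,0,0],[0,0,0]],"fingers":[-1,-1]}' >/dev/null &&
$G && python3 -m pendant '{"offset":[[-0.1,0.012,0],[0,0,0]],"delta_rot":[[0,0,0],[0,0,0]],"fingers":[-1,-1]}' >/dev/null &&
$G && python3 -m pendant '{"offset":[[-0.1,0.012,0],[0,0,0]],"delta_rot":[[0,0,0],[0,0,0]],"fingers":[-1,-1]}' >/dev/null &&
$G && python3 -m pendant '{"offset":[[-0.1,0.012,0],[0,0,0]],"delta_rot":[[0,0,0],[0,0,0]],"fingers":[-1,-1]}' >/dev/null &&
$G && python3 -m pendant '{"offset":[[-0.1,0.012,0],[0,0,0]],"delta_rot":[[0,0,0],[0,0,0]],"fingers":[-1,-1]}' >/dev/null && $G
python3 - <<'E'
from h import *
im=save('scene','s5'); a=cv2.resize(im[230:310,320:400],(480,480),interpolation=cv2.INTER_CUBIC);b=save('wrist','w5')[:,120:440]
cv2.imwrite('pics/c5.png',np.hstack([a,b])[:,:,::-1])
E
```

```text
15.65 [0.5507 0.1431 0.2046] dF [-0.4  0.3  0.5]
15.85 [0.5497 0.1432 0.2046] dF [ 0.2 -0.   0.6]
16.05 [0.5487 0.1433 0.2046] dF [-0.3  0.1  1.7]
16.25 [0.5477 0.1434 0.2046] dF [-1.  -0.   0.9]
16.45 [0.5467 0.1435 0.2046] dF [-0.3  0.1  0.5]
16.65 [0.5457 0.1436 0.2046] dF [-0.7 -0.2  0.4]
```

View pics/c5.png

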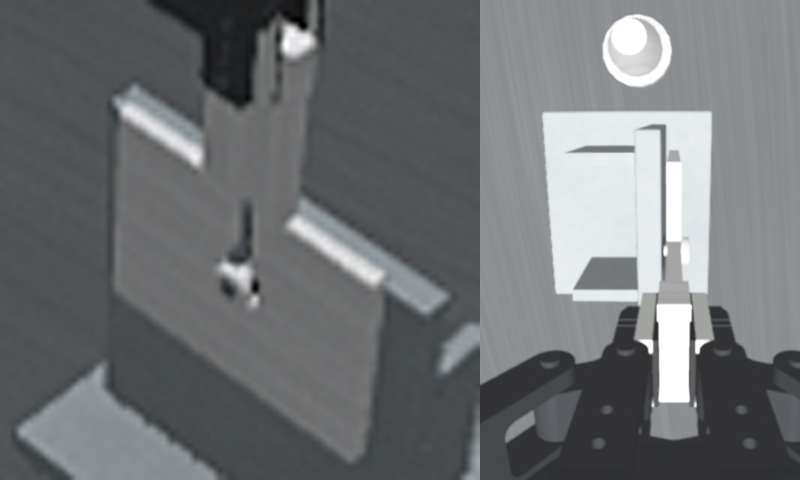

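```bash
G="python3 chk.py 0 0 1 3.5"
python3 -m pendant '{"offset":[[0,0,-0.2],[0,0,0]],"delta_rot":[[0,0,0],[0,0,0]],"fingers":[-1,-1]}' >/dev/null &&
$G && python3 -m pendant '{"offset":[[0,0,-0.15],[0,0,0]],"delta_rot":[[0,0,0],[0,0,0]],"fingers":[-1,-1]}' >/dev/null &&
$G && python3 -m pendant '{"offset":[[0,0,-0.15],[0,0,0]],"delta_rot":[[0,0,0],[0,0,0]],"fingers":[-1,-1]}' >/dev/null &&
$G && python3 -m pendant '{"offset":[[0,0,-0.15],[0,0,0]],"delta_rot":[[0,0,0],[0,0,0]],"fingers":[-1,-1]}' >/dev/null &&
$G && python3 -m pendant '{"offset":[[0,0,-0.15],[0,0,0]],"delta_rot":[[0,0,0],[0,0,0]],"fingers":[-1,-1]}' >/dev/null &&
$G && python3 -m pendant '{"offset":[[0,0,-0.15],[0,0,0]],"delta_rot":[[0,0,0],[0,0,0]],"fingers":[-1,-1]}' >/dev/null &&
$G && python3 -m pendant '{"offset":[[0,0,-0.15],[0,0,0]],"delta_rot":[[0,0,0],[0,0,0]],"fingers":[-1,-1]}' >/dev/null &&
$G && python3 -m pendant '{"offset":[[0,0,-0.15],[0,0,-0.15],[0,0,0]],"delta_rot":[[0,0,0],[0,0,0],[0,0,0]],"fingers":[-1,-1,-1]}' >/dev/null &&
$G && python3 -m pendant '{"offset":[[0,0,-0.15],[0,0,-0.15],[0,0,0]],"delta_rot":[[0,0,0],[0,0,0],[0,0,0]],"fingers":[-1,-1,-1]}' >/dev/null &&
$G && python3 -m pendant '{"offset":[[0,0,-0.15],[0,0,-0.15],[0,0,0]],"delta_rot":[[0,0,0],[0,0,0],[0,0,0]],"fingers":[-1,-1,-1]}' >/dev/null &&
$G && python3 -m pendant '{"offset":[[0,0,-0.15],[0,0,-0.15],[0,0,0]],"delta_rot":[[0,0,0],[0,0,0],[0,0,0]],"fingers":[-1,-1,-1]}' >/dev/null && $G
```

```text
16.95 [0.5456 0.1436 0.2022] dF [-0.4  1.   0.6]
17.15 [0.5457 0.1436 0.2008] dF [-0.3 -0.7 -0.2]
17.35 [0.5457 0.1436 0.1993] dF [-0.1 -0.7  1.4]
17.55 [0.5457 0.1436 0.1979] dF [ 0.5 -1.   0.6]
17.75 [0.5457 0.1436 0.1963] dF [ 0.1  0.7 -0. ]
17.95 [0.5457 0.1436 0.1948] dF [-0.2 -0.3  0.3]
18.15 [0.5457 0.1436 0.1933] dF [ 0.4 -0.3  0.1]
18.45 [0.5457 0.1436 0.1902] dF [0.4 0.6 0.6]
18.75 [0.5457 0.1436 0.1873] dF [-0.7  0.2  1.3]
19.05 [0.5457 0.1436 0.1843] dF [0.  0.  0.8]
19.35 [0.5457 0.1436 0.1813] dF [-1.   0.4  0.4]
```

```bash
G="python3 chk.py 0 0 1 3.5"
python3 -m pendant '{"offset":[[0,0,-0.15],[0,0,-0.15],[0,0,0]],"delta_rot":[[0,0,0],[0,0,0],[0,0,0]],"fingers":[-1,-1,-1]}' >/dev/null &&
$G && python3 -m pendant '{"offset":[[0,0,-0.15],[0,0,-0.15],[0,0,0]],"delta_rot":[[0,0,0],[0,0,0],[0,0,0]],"fingers":[-1,-1,-1]}' >/dev/null &&
$G && python3 -m pendant '{"offset":[[0,0,-0.1],[0,0,0]],"delta_rot":[[0,0,0],[0,0,0]],"fingers":[-1,-1]}' >/dev/null &&
$G && python3 -m pendant '{"offset":[[0,0,-0.1],[0,0,0]],"delta_rot":[[0,0,0],[0,0,0]],"fingers":[-1,-1]}' >/dev/null &&
$G && python3 -m pendant '{"offset":[[0,0,-0.1],[0,0,0]],"delta_rot":[[0,0,0],[0,0,0]],"fingers":[-1,-1]}' >/dev/null &&
$G && python3 -m pendant '{"offset":[[0,0,-0.07],[0,0,0]],"delta_rot":[[0,0,0],[0,0,0]],"fingers":[-1,-1]}' >/dev/null &&
$G && python3 -m pendant '{"offset":[[0,0,-0.07],[0,0,0]],"delta_rot":[[0,0,0],[0,0,0]],"fingers":[-1,-1]}' >/dev/null &&
$G && python3 -m pendant '{"offset":[[0,0,-0.07],[0,0,0]],"delta_rot":[[0,0,0],[0,0,0]],"fingers":[-1,-1]}' >/dev/null &&
$G && python3 -m pendant '{"offset":[[0,0,-0.07],[0,0,0]],"delta_rot":[[0,0,0],[0,0,0]],"fingers":[-1,-1]}' >/dev/null && $G
```

```text
19.65 [0.5457 0.1436 0.1783] dF [ 0.  -0.5  1. ]
19.95 [0.5457 0.1436 0.1753] dF [-0.8  0.6 -0.1]
20.15 [0.5458 0.1436 0.1744] dF [0.6 0.1 0.4]
20.35 [0.5458 0.1436 0.1734] dF [0.1 0.4 0.5]
20.55 [0.5458 0.1436 0.1724] dF [ 0.1 -0.4  1.3]
20.75 [0.5458 0.1436 0.1718] dF [-0.7 -0.5  0.5]
20.95 [0.5457 0.1436 0.171 ] dF [-0.6 -0.4  0.9]
21.15 [0.5459 0.1436 0.1708] dF [-0.1  0.3  3.1]
21.35 [0.546  0.1436 0.1706] dF [-2.5  0.9  8.2]
```

```bash
python3 -m pendant '{"offset":[[0,0,0],[0,0,0],[0,0,0]],"delta_rot":[[0,0,0],[0,0,0],[0,0,0]],"fingers":[-1,-1,-1]}'
python3 -m pendant '{"offset":[[0,0,0],[0,0,0],[0,0,0],[0,0,0],[0,0,0],[0,0,0]],"delta_rot":[[0,0,0],[0,0,0],[0,0,0],[0,0,0],[0,0,0],[0,0,0]],"fingers":[-0.85,-0.7,-0.55,-0.4,-0.3,-0.3]}'
```

```text
time_s: 21.65
tool_pos: [0.546, 0.1436, 0.1705]
eef_rot: [2.346, 2.088, 0.001]
ft_force: [-2.4, -0.3, 5.9]
opening: 0.0091
gripper_force: 60.2
time_s: 22.25
tool_pos: [0.5458, 0.1436, 0.1697]
eef_rot: [2.346, 2.089, -0.0]
ft_force: [0.3, 0.9, 0.8]
opening: 0.0297
gripper_force: 0.0
```

```bash
python3 -m pendant '{"offset":[[0,0,0.5],[0,0,1],[0,0,2],[0,0,3],[0,0,4],[0,0,0],[0,0,0],[0,0,0]],"delta_rot":[[0,0,0],[0,0,0],[0,0,0],[0,0,0],[0,0,0],[0,0,0],[0,0,0],[0,0,0]],"fingers":[-0.3,-0.3,-0.3,-0.3,-0.3,-0.3,-0.3,-0.3]}'
python3 - <<'E'
from h import *
im=save('scene','s6'); cv2.imwrite('pics/c6.png',cv2.resize(im[200:350,280:440,::-1],(640,600),interpolation=cv2.INTER_CUBIC))
tips('wrist',['gauge','gauge_grip','holder','collar'],1)
E
```

```text
time_s: 23.05
tool_pos: [0.5456, 0.1436, 0.2743]
eef_rot: [-2.346, -2.089, 0.001]
ft_force: [0.5, 0.0, 0.3]
opening: 0.0297
gripper_force: 0.0
wrist gauge 0.65 [0.5477 0.1379 0.1479]
wrist gauge_grip 0.77 [0.5461 0.1471 0.2875]
wrist holder 0.89 [0.5297 0.2584 0.0746]
wrist collar 0.57 [0.6784 0.0013 0.0705]
```

View pics/c6.png

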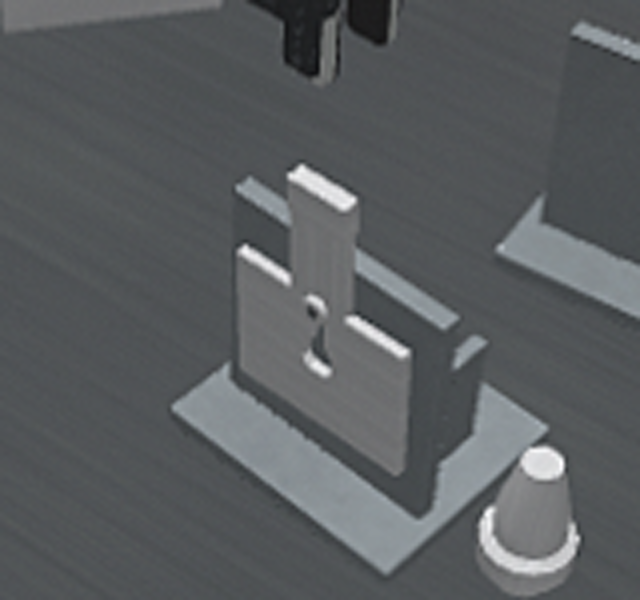

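The gauge hangs on the screw, with the head at the top of the slot, at about (315,305) in the crop. The gripper is clear above it and the holder has not moved.

```bash
python3 -c "
from workcell import job; print(job.close_job())"
```

```text
the job is handed in; nothing more can be done
None
```

The gauge is hanging released on the screw of the far upright and the job is handed in at about 23 s; I felt for the screw's height by touch, and the wrist showed about 10 N at most as it came to bear. The judge's result was not shown.

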